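# Press a ball camera into the sprung test cradle and hold it on the contacts

### The arm

A 6-joint arm with a two-finger parallel gripper is mounted at the origin on the work surface. World frame = base frame: x ahead of the robot, y to its left, z up, the work surface at z = 0. Lengths are in mm, angles in rad, forces in N, time in s.
With the tool pointing down it reaches from about 300 to 750 mm from the base axis. Payload 8.5 kg.
Tool frame: the origin (TCP) lies between the finger pads; the fingertips stand 14 mm ahead of it and the grasp point (between the pads) lies 5 mm behind it (env.tcp_to_tips is the distance from the TCP to the fingertips, in mm); z points along the fingers, y is the line along which they close (so a half turn about z gives the same grasp; the last joint's range is limited). The gripper opens to 88 mm and grips with 3 to 60 N. Pads are 18 mm wide; open, the fingers measure 123 mm over their backs; the gripper's body (75 mm by 187 mm) begins 45 mm behind the grasp point.
Start: joints at [1.008, 0.381, 1.297, -0, 1.464, -0.215], TCP at [187.447, 517.053, 222.848] pointing down, gripper open.
Joint ranges: [-3.11, 3.11], [-0.89, 2.33], [0.22, 2.48], [-1.42, 4.56], [0.17, 2.85], [-2.88, 2.88]. Speed limits (rad/s): [2.39, 2.39, 3.14, 3.14, 3.14, 3.14].

### API

Orientations are given as a unit quaternion [x, y, z, w].
In Python, from workcell import env gives the robot as it stands.
- The arm moves only by the shell command python3 -m crank 'ROWS' [FORCE]. ROWS is JSON, one flat list of numbers, 7 for each row, row after row: the turn, a rotation vector about the tool's x, y, z in rad, then the shift along the tool's x, y, z in m, then the gripper command: -1 is shut, 1 is fully open, values between are in proportion. In form: [wx, wy, wz, x, y, z, claw, wx, wy, wz, x, y, z, claw, ...]. A call has 1 to 20 rows; each row shifts and turns the commanded pose from where the row before left it, along the tool's axes as they then stand; what a row does not reach is not made up. A row lasts 1/12 s, in which the tool goes at most 41.7 mm and 7.16 degrees, less where a joint would pass 70% of its speed; a pose out of reach is approached as far as the arm can. A call is refused whole if a number of a shift passes 0.0417 or a number of a turn 0.125, either way. A call with a gripper value outside its range is refused whole. The fingers move at their own pace and stop on an object; FORCE is the grip in N (left out, the last holds). Time passes only in rows, so rows that do not move let the fingers close. It gives the time, the measured TCP pose, the force, the opening and the grip force at its end, in the units of the state.
- env.get_state(): the state, without advancing time (a new reading comes with each control period).
- env.capture(name): name is "scene" or "top"; returns a dict with "pixels" (480x640x3 uint8, red, green, blue), "range_z" (480x640 float32, mm along the optical axis (not along the pixel's ray), 0 where there is no reading), "vfov" (degrees; the focal length in pixels is half the picture's height over the tangent of half this angle, whatever the lens; pixels are square), "cx", "cy" (the principal point, pixels), "R" (3x3) and "t" (3): a world point X has camera coordinates R X + t. Camera axes: x right, y down, z forward; pixel columns grow to the right and rows downward; lengths in mm; the calibration is good to about 2 mm. A picture is of the moment at which its call begins.
- env.job_done(): hands the job in; it is judged then, once.
Trained networks look in the newest picture that a camera, given by its name, has taken for a name from the list of things; names that differ only in an ending like _2 or _b are one class to them, and where a whole thing is asked for, a point or a joint stands for the part that bears it (a point fixed in the world has none). Each returns a list of dicts, best first, with "conf" (0 to 1); they miss things now and then, are a little off and sometimes report something else, mostly with a low value. They report only what shows in the picture. A call takes as long as a camera call. They do not tell look-alikes from the thing itself.
- env.recognise(target, camera): "extent" ([centre column, centre row, width, height] in pixels, round what is visible of it).
- env.silhouettes(target, camera): "region" (480x640 bool, what is visible of it) and "extent" ([centre column, centre row, width, height] in pixels, round what is visible of it).
The state is a dict: "t": time; "qpos": joint angles; "joint_vel": joint speeds; "effort": joint torques, N m; "ee_pos": TCP position; "orientation": TCP orientation; "contact_force": force on the tool from outside, world axes, zero at the start; "ft_torque": the same for the moment, N m; "opening": finger opening in mm; "finger_force": force on a finger pad.
Only numpy, scipy, OpenCV 4.12 (cv2) and the standard library are available. Lean on these libraries where they do the work, as an engineer would, in place of code of your own. Each camera call takes 0.05 s, during which the arm holds its last target. There are 200 camera calls.

### The job

Turn the captive hex nut on the test jig counter-clockwise so that its keeper arm swings well clear of the sprung ring. Then pick up the larger ball camera by its stem, set it upright, foot down, in the ring and press it down against the springs until the ring is nearly at the bottom of its travel. Finish while still holding the camera pressed down there, and keep it upright and the other things on the bench in their places throughout.

Things in the scene. Friction and masses are not known exactly. Their poses are not given: they have to be found in the camera images.
- jig: Test jig fixed to the bench: dark steel base plate 110 (x) x 170 (y) x 12 mm thick. Origin on the bench under the centre of the ring cradle; z up. The nut's axis is 85 mm along the jig's +y from the origin; the plate runs from y = -55 to +115 mm.
- ring_mouth (a point): Centre of the top edge of the sprung aluminium ring (outer diameter 76, hole 48, 12 mm high), 52 mm above the bench when not pressed; moves down with the ring. The camera's ball sits on the hole's edge with the underside of its foot 12.5 mm below this point.
- ring (a joint): How far the ring is pressed straight down, m: 0 = up, 0.016 = bottom stop. Springs: about 4 N to start (the camera's own weight does not sink it), 0.7 N more per mm, about 15 N at the stop; it springs back when let go. Good contact, the wanted state, is 0.011 or more (13 mm is a good aim).
- keeper_nut (a point): Centre of the top of the captive steel hex nut (30 mm across flats, 28 mm tall, vertical axis), 98 mm above the bench; turns with the nut. The nut carries underneath a flat keeper arm, 16 mm wide, 8 mm thick (62 to 70 mm above the bench), reaching 95 mm from the axis along this frame's -y. Two flats face +-x of this frame (across the arm), the others at 60 degree steps.
- keeper (a joint): Angle of the nut and keeper arm, rad: 0 = arm points from the nut straight over the ring's centre, grows counter-clockwise seen from above, stop at 1.6. It has friction (about 0.06 N m) and stays where left. At 1.0 or more the arm is well clear of the ring.
- camera: The larger ball camera, loose, 0.14 to 0.26 kg, white plastic: ball of 62 mm diameter on a flat round foot (40 mm diameter), with an upright round stem (26 mm diameter) on top. Origin at the centre of the foot's underside, z up along the stem; ball centre 32 mm up, ball top 63 mm, stem top 104 mm. A black lens looks out along -x.
- camera_stem (a point): Grasp point on the axis of the larger camera's stem, 88 mm above its foot's underside.
- small_camera: Bystander: smaller ball camera of the same form (ball 44 mm, stem 16 mm, 70 mm tall). Origin under its foot. Leave it standing.
- screwdriver: Bystander: screwdriver 170 mm long lying on the bench along its own x.
- spanner: Bystander: spanner 150 mm long lying on the bench along its own x.
- tape: Bystander: roll of tape, 72 mm diameter, 19 mm high, lying flat.
- phone: Bystander: phone 146 x 71 x 8 mm lying flat.
Not all that is in view belongs to the job. Leave any blue or orange look-alike of the camera alone.

How it is judged:
By the outcome, as a careful person would: the job done as asked, in the order asked, and still so for the second after the job is handed in, while the arm keeps its last pose, push and grip.
It also fails if it takes over 54 s, if anything falls off the work surface, if the arm or the gripper's body presses on something with over 40 N, if the wrist force passes 120 N, or if a joint passes its speed limit or range.

## Working session

There is one attempt and no reset: what is moved stays moved. The work goes in short steps, Python scripts to look and compute and a shell command to move; the robot and the scene stay as the last step left them, time stands still between calls to the robot, and variables do not carry over. Pictures are saved under pics/ and viewed, at most 10 in all, crops included, and the job is handed in when it is done.

```bash
mkdir -p pics; ls; cat > h.py <<'E'
import numpy as np, cv2
from workcell import env
def save(im,n): cv2.imwrite('pics/'+n+'.png',cv2.cvtColor(np.ascontiguousarray(im),cv2.COLOR_RGB2BGR))
def cloud(c):
    d=c["range_z"].astype(float); f=240/np.tan(np.radians(c["vfov"])/2)
    v,u=np.mgrid[:480,:640]
    P=np.stack([(u-c["cx"])/f*d,(v-c["cy"])/f*d,d],-1)
    W=(P-np.array(c["t"]))@np.array(c["R"]); W[d<=0]=np.nan
    return W
E
python3 - <<'E'
from h import *
s=env.get_state(); print(s)
for n in("scene","top"):
    c=env.capture(n); save(c["pixels"],n+"0"); W=cloud(c); np.save(n+"0.npy",W)
    for t in("jig","ring_mouth","keeper_nut","camera","small_camera"):
        for r in env.silhouettes(t,n)[:4]:
            p=W[r["region"]]; p=p[~np.isnan(p[:,0])]
            print(n,t,round(r["conf"],2),np.round(r["extent"]),np.round(np.median(p,0)) if len(p) else None, np.round(np.percentile(p[:,2],98)) if len(p) else None)
E
```

```text
pics
{'t': 0.0, 'qpos': array([ 1.00771074e+00,  3.81188150e-01,  1.29823811e+00, -5.49180896e-06,
        1.46363386e+00, -2.15290527e-01]), 'joint_vel': array([ 0.00072985, -0.00056714,  0.00162604,  0.00046147, -0.00018164,
        0.00048566]), 'effort': array([-3.77057322e-04, -4.37942040e+01, -2.24558634e+01,  7.13621196e-02,
        3.52711009e-02, -1.54409390e-04]), 'ee_pos': array([187.28538684, 516.80478416, 222.2496553 ]), 'orientation': array([ 1.73022061e-01,  9.84917676e-01, -6.79896150e-04, -2.75878966e-04]), 'contact_force': array([-0.50523044,  0.24823021,  0.24100574]), 'ft_torque': array([-0.03333975, -0.00444605,  0.00070183]), 'finger_force': 0.0, 'opening': 88.01191700102605}
scene jig 0.57 [330. 244.  72.  65.] [575.  35.  11.] 96.0
scene ring_mouth 0.92 [323. 248.  31.  23.] [557.  12.  48.] 52.0
scene keeper_nut 0.55 [340. 231.  34.  28.] [576.  85.  70.] 98.0
scene camera 0.95 [210. 296.  24.  43.] [ 435. -291.   48.] 102.0
scene camera 0.92 [175. 327.  34.  45.] [ 443. -404.   51.] 103.0
scene camera 0.78 [160. 293.  26.  38.] [ 340. -353.   51.] 103.0
scene camera 0.35 [323. 247.  26.  25.] [554.  10.  49.] 53.0
scene small_camera 0.61 [282. 331.  20.  31.] [ 631. -279.   33.] 69.0
top jig 0.71 [298. 230.  69.  58.] [559.  52.  14.] 98.0
top ring_mouth 0.61 [308. 232.  33.  26.] [545.  20.  52.] 59.0
top keeper_nut 0.76 [291. 224.  41.  19.] [571.  85.  73.] 105.0
top camera 0.79 [468. 278.  24.  26.] [ 427. -383.   52.] 108.0
top camera 0.78 [398. 321.  20.  22.] [ 325. -209.   54.] 108.0
top camera 0.64 [424. 282.  27.  25.] [ 421. -271.   52.] 107.0
top camera 0.62 [447. 316.  22.  26.] [ 330. -334.   53.] 108.0
top small_camera 0.68 [309. 233.  28.  25.] [544.  17.  52.] 59.0
```

```bash
python3 - <<'E'
from h import *
a=cv2.imread('pics/scene0.png');b=cv2.imread('pics/top0.png')
A=cv2.resize(a[200:380,120:420],(800,480),interpolation=cv2.INTER_CUBIC)
cv2.imwrite('pics/A.png',A)
cv2.imwrite('pics/B.png',cv2.resize(b[170:350,240:540],(800,480),interpolation=cv2.INTER_CUBIC))
E
```

```text
(no output)
```

View pics/A.png

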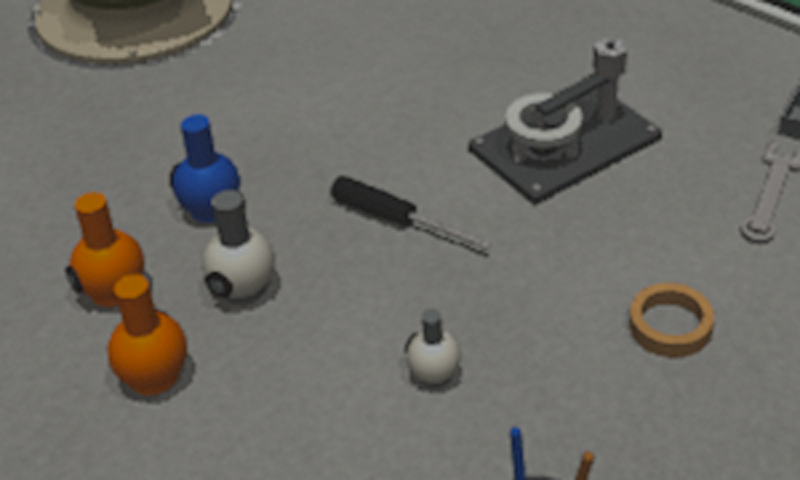

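View pics/B.png

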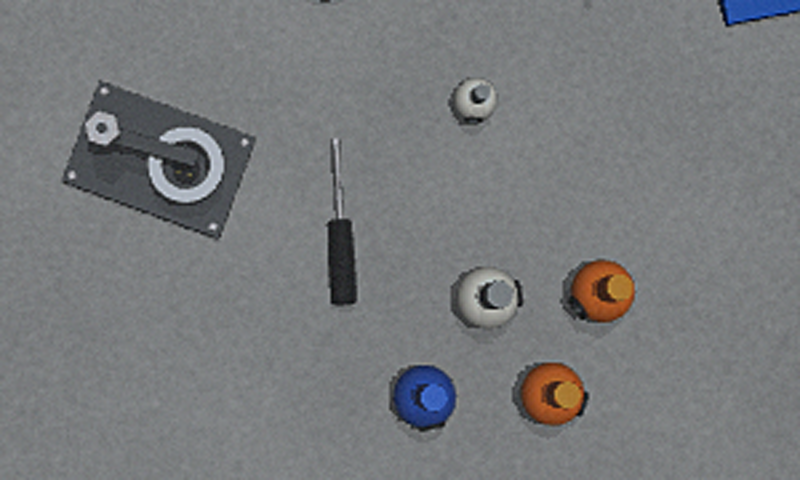

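The larger white camera is at top crop (490,295), between a blue and two orange look-alikes. The jig is at crop (160,160) with the keeper arm over the ring. Next I measure them.

```bash
cat >> h.py <<'E'
def fit(W,c,r,z0,z1):
    m=(np.hypot(W[...,0]-c[0],W[...,1]-c[1])<r)&(W[...,2]>z0)&(W[...,2]<z1)
    p=W[m]; q=p[:,:2].astype(np.float32)
    (x,y),rad=cv2.minEnclosingCircle(q)
    return len(p),np.round([x,y,rad],1),np.round(p.mean(0),1),p
E
python3 - <<'E'
from h import *
for n,z in(("scene",0),("top",5)):
    W=np.load(n+"0.npy")
    # bench plane
    b=W[(abs(W[...,0]-480)<30)&(abs(W[...,1]+120)<100)&(W[...,2]<10)]; print(n,"bench z",np.percentile(b[:,2],[10,50,90]))
    print("nut",fit(W,(572,85),40,90+z,110)[:3])
    f=fit(W,(548,15),50,46+z*.6,56+z*.6); print("ring",f[:3], np.median(f[3][:,2]))
    f=fit(W,(573,85),120,63+z*.7,73+z*.7);print("arm",f[:3]); q=f[3]; d=q[:,:2]-q[:,:2].mean(0); print(np.degrees(np.arctan2(*np.linalg.svd(d,full_matrices=False)[2][0][::-1])))
    for nm,g in(("cam",(428,-280)),("blue",(330,-215)),("or",(435,-395)),("or2",(335,-345))): print(nm,fit(W,g,45,96+z*.9,115)[:3])
    f=fit(W,(555,40),150,6+z*.3,17+z*.3); R=cv2.minAreaRect(f[3][:,:2].astype(np.float32)); print("plate",R)
E
```

```text
scene bench z [-3.9746579  -2.05712477 -0.02075628]
nut (84, array([580.8,  99.1,  17.2]), array([582.2,  96.8,  95.7]))
ring (244, array([551.9,  19.6,  40. ]), array([554.2,  13.1,  49.6])) 49.75843471099276
arm (157, array([577.2,  53.4,  51.2]), array([569.9,  50.4,  67.6]))
-108.38659923820916
cam (87, array([ 423.7, -280.9,   14.3]), array([ 425.7, -282. ,  101.1]))
blue (74, array([ 326.1, -216.8,   14.4]), array([ 327.5, -219.4,  100.9]))
or (111, array([ 431.4, -395.4,   14.6]), array([ 432.8, -395.9,  101. ]))
or2 (89, array([ 331.4, -343.5,   14.3]), array([ 332. , -344.7,  101. ]))
plate ((563.2091064453125, 48.05859375), (172.77528381347656, 111.64035034179688), 70.11174011230469)
top bench z [-5.77389305 -0.70509263  4.33585021]
nut (91, array([578.7, 103.9,  16.4]), array([578.9, 104. ,  99.4]))
ring (255, array([551.1,  24.4,  37.8]), array([550.2,  22.1,  53. ])) 52.77746432026683
arm (131, array([558.5,  64. ,  50.4]), array([565.1,  53.9,  70.3]))
75.83213667056768
cam (61, array([ 423.5, -276.3,   13. ]), array([ 423.5, -276.4,  104.2]))
blue (61, array([ 325.5, -212.8,   12.4]), array([ 325.6, -213. ,  104.9]))
or (64, array([ 429.7, -390.6,   13.4]), array([ 430.8, -390.2,  105.1]))
or2 (69, array([ 328.9, -338.8,   13. ]), array([ 328.9, -339.3,  104.5]))
plate ((550.2239990234375, 39.729949951171875), (287.94085693359375, 281.2860107421875), 49.21005630493164)
```

```bash
python3 -m crank '[0,0,0,-0.034,-0.0171,0,1, 0,0,0,-0.034,-0.0171,0,1, 0,0,0,-0.034,-0.0171,0,1, 0,0,0,-0.034,-0.0171,0,1, 0,0,0,-0.034,-0.0171,0,1, 0,0,0,-0.034,-0.0171,0,1, 0,0,0,-0.034,-0.0171,0,1, 0,0,0,-0.034,-0.0171,0,1, 0,0,0,-0.034,-0.0171,0,1, 0,0,0,-0.034,-0.0171,0,1, 0,0,0,-0.034,-0.0171,0,1, 0,0,0,-0.034,-0.0171,0,1, 0,0,0,-0.034,-0.0171,0,1, 0,0,0,-0.034,-0.0171,0,1, 0,0,0,-0.034,-0.0171,0,1, 0,0,0.105,0,0,0,1, 0,0,0.105,0,0,0,1, 0,0,0.105,0,0,0,1, 0,0,0.105,0,0,0,1, 0,0,0.105,0,0,0,1]'
cat >> h.py <<'E'
from scipy.spatial.transform import Rotation as Ro
def to(x,y,z):
    s=env.get_state(); R=Ro.from_quat(s["orientation"]).as_matrix()
    print("tcp",s["ee_pos"].round(1),"yaw_y",np.degrees(np.arctan2(R[1,1],R[0,1])).round(1),"zaxis",R[:,2].round(3),"q",s["qpos"].round(2),"F",s["contact_force"].round(1),"T",s["ft_torque"].round(2),"op",round(s["opening"],1))
    print("tool shift m",(R.T@(np.array([x,y,z])-s["ee_pos"])/1000).round(4))
E
python3 - <<'E'
from h import *
to(580,101.5,125)
for n in("scene","top"):
    c=env.capture(n); save(c["pixels"],n+"1"); np.save(n+"1.npy",cloud(c))
a=cv2.imread('pics/scene1.png');b=cv2.imread('pics/top1.png')
cv2.imwrite('pics/C.png',np.hstack([cv2.resize(i,(400,400),interpolation=cv2.INTER_CUBIC) for i in (a[140:290,260:410],b[150:300,220:370])]))
E
```

```text
t: 2.27
ee_pos: [579.5, 102.0, 222.7]
orientation: [0.425, 0.905, -0.0, -0.0]
contact_force: [-0.6, -0.2, -0.4]
opening: 87.9
finger_force: 0.0
tcp [579.5 102.  222.7] yaw_y 39.7 zaxis [-0.  0. -1.] q [-0.03  0.45  1.19  0.    1.51 -0.72] F [-0.6 -0.2 -0.4] T [-0.04 -0.02 -0.06] op 87.9
tool shift m [-0.0007  0.0001  0.0977]
```

View pics/C.png

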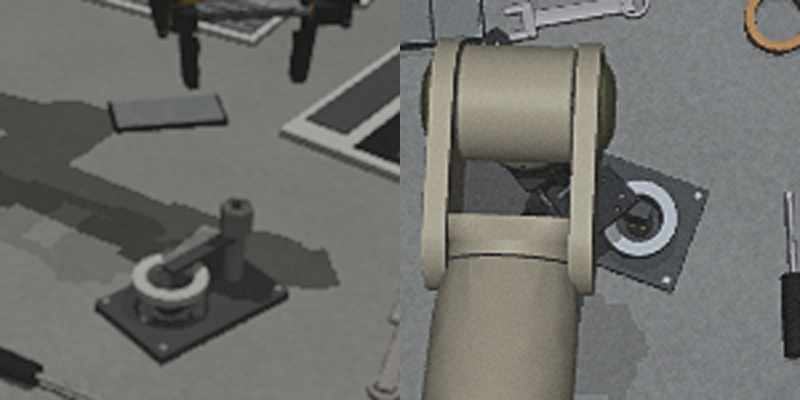

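The left half shows both fingertips (185,80) and (300,75) above the jig. I'll use them to check the scene calibration.

```bash
python3 - <<'E'
from h import *
W=np.load("scene1.npy")
m=(np.hypot(W[...,0]-579.5,W[...,1]-102)<90)&(W[...,2]>190)&(W[...,2]<250)
p=W[m]; d=p-np.array([579.5,102,0]); a=np.radians(39.7)
u=d[:,0]*np.cos(a)+d[:,1]*np.sin(a); v=-d[:,0]*np.sin(a)+d[:,1]*np.cos(a)
for s in(1,-1):
    k=(u*s>20)&(p[:,2]<235); print(k.sum(),"zmin",np.percentile(p[k,2],2),"u",np.percentile(u[k],[2,50,98]).round(1),"v",np.percentile(v[k],[2,50,98]).round(1))
f=240/np.tan(np.radians(env.capture("scene")["vfov"])/2);print(f)
E
```

```text
Traceback (most recent call last):
IndexError: index -1 is out of bounds for axis 0 with size 0
```

```bash
python3 -m crank '[0,0,0,0,0,0.03,1, 0,0,0,0,0,0.03,1, 0,0,0,0,0,0.02,1, 0,0,0,0,0,0.015,1, 0,0,0,0,0,0.015,1, 0,0,0,0,0,0.01,1, 0,0,0,0,0,0.0125,1, 0,0,0,0,0,0,1, 0,0,0,0,0,0,0, 0,0,0,0,0,0,-0.3, 0,0,0,0,0,0,-0.36, 0,0,0,0,0,0,-0.4,0,0,0,0,0,0,-0.45,0,0,0,0,0,0,-0.5, 0,0,0,0,0,0,-0.5]' 8; python3 -c "
from h import *
to(580,101.5,90)"
```

```text
t: 3.62
ee_pos: [579.5, 102.1, 90.5]
orientation: [0.423, 0.906, 0.0, 0.0]
contact_force: [-0.3, -0.1, 0.3]
opening: 43.5
finger_force: 0.0
tcp [579.5 102.1  90.5] yaw_y 40.0 zaxis [ 0. -0. -1.] q [-0.03  0.57  1.38  0.    1.19 -0.72] F [-0.3 -0.1  0.3] T [-0.04  0.01  0.01] op 43.5
tool shift m [-0.0008 -0.      0.0005]
```

```bash
python3 -m crank '[0,0,0,0,0,0,-0.5,0,0,0,0,0,0,-0.5,0,0,0,0,0,0,-0.5,0,0,0,0,0,0,-0.5]' 8;python3 -m crank '[0,0,0,0,0,0,-0.5,0,0,0,0,0,0,-0.5,0,0,0,0,0,0,-0.5,0,0,0,0,0,0,-0.5]' 8; python3 -c "
from h import *
to(580,101.5,90)"
```

```text
t: 3.95
ee_pos: [579.5, 102.1, 90.3]
orientation: [0.423, 0.906, -0.0, -0.0]
contact_force: [0.0, 1.2, 0.9]
opening: 22.2
finger_force: 0.0
t: 4.28
ee_pos: [579.5, 102.1, 90.3]
orientation: [0.423, 0.906, -0.0, -0.0]
contact_force: [0.1, 0.7, 0.7]
opening: 21.8
finger_force: 0.0
tcp [579.5 102.1  90.3] yaw_y 40.0 zaxis [-0.  0. -1.] q [-0.03  0.57  1.38  0.    1.19 -0.72] F [0.1 0.7 0.7] T [-0.04  0.01  0.  ] op 21.8
tool shift m [-0.0008  0.      0.0003]
```

The opening of 22 mm is smaller than the nut, so the pads missed it. I need another look.

```bash
python3 - <<'E'
from h import *
for n in("scene","top"):
    c=env.capture(n); save(c["pixels"],n+"2"); np.save(n+"2.npy",cloud(c))
a=cv2.imread('pics/scene2.png');b=cv2.imread('pics/top2.png')
cv2.imwrite('pics/D.png',np.hstack([cv2.resize(i,(400,400),interpolation=cv2.INTER_CUBIC) for i in (a[170:290,290:410],b[170:290,230:350])]))
E
```

```text
(no output)
```

View pics/D.png

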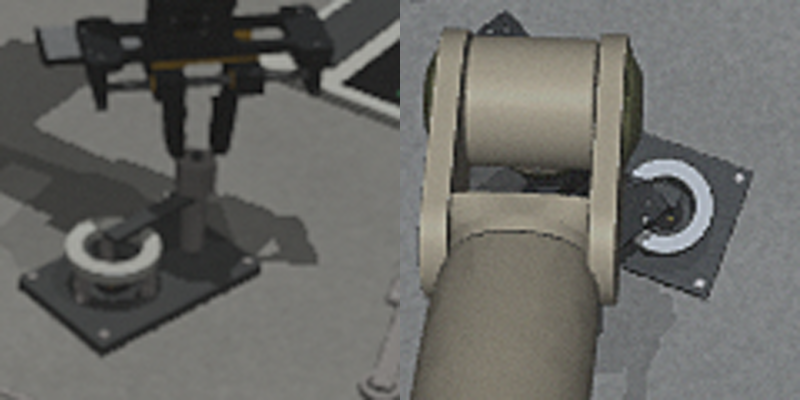

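```bash
python3 - <<'E'
from h import *
for n in("scene","top"):
    c=env.capture(n); f=240/np.tan(np.radians(c["vfov"])/2); R=np.array(c["R"]);t=np.array(c["t"])
    print(n,"campos",(-R.T@t).round(),"f",f,c["cx"],c["cy"])
    for X in([579.5,102,76],[579.5,102,98],[580,101,98],[552,22,52]):
        q=R@np.array(X,float)+t; print(X,(f*q[0]/q[2]+c["cx"]).round(1),(f*q[1]/q[2]+c["cy"]).round(1),q[2].round())
    W=cloud(c); print([ (r["conf"],r["extent"]) for r in env.recognise("keeper_nut",n)])
W=np.load("scene2.npy"); print("nut now",fit(W,(580,100),40,88,104)[:3])
for r in range(200,236,3): print(r,[tuple(W[r,cc].round()) if W[r,cc,0]==W[r,cc,0] else None for cc in (343,349,355)])
E
```

```text
scene campos [1037. -807.  775.] f 457.0593225019743 316.96198964344535 241.08702332771813
[579.5, 102, 76] 347.5 223.4 1231.0
[579.5, 102, 98] 347.9 216.6 1218.0
[580, 101, 98] 347.9 216.9 1217.0
[552, 22, 52] 323.2 242.3 1202.0
[(0.68, [341.0, 229.8, 34.2, 24.0])]
top campos [ 349.  -10. 1683.] f 622.4195203851276 324.3939419618103 234.53004232255918
[579.5, 102, 76] 279.4 219.1 1622.0
[579.5, 102, 98] 278.9 217.8 1601.0
[580, 101, 98] 279.3 217.7 1601.0
[552, 22, 52] 310.2 231.0 1643.0
[(0.66, [367.1, 256.6, 9.7, 58.9]), (0.46, [284.6, 154.8, 52.5, 24.2]), (0.41, [309.9, 228.6, 6.5, 6.1])]
nut now (89, array([580.4,  99.7,  17.6]), array([583.3,  96.3,  94.8]))
200 [(np.float64(583.0), np.float64(62.0), np.float64(172.0)), (np.float64(469.0), np.float64(323.0), np.float64(-2.0)), (np.float64(592.0), np.float64(112.0), np.float64(149.0))]
203 [(np.float64(573.0), np.float64(82.0), np.float64(149.0)), (np.float64(475.0), np.float64(311.0), np.float64(-5.0)), (np.float64(598.0), np.float64(101.0), np.float64(148.0))]
206 [(np.float64(574.0), np.float64(81.0), np.float64(141.0)), (np.
[... 1016 characters left out ...]
float64(575.0), np.float64(85.0), np.float64(83.0)), (np.float64(591.0), np.float64(88.0), np.float64(87.0)), (np.float64(547.0), np.float64(216.0), np.float64(-4.0))]
227 [(np.float64(575.0), np.float64(85.0), np.float64(73.0)), (np.float64(591.0), np.float64(89.0), np.float64(76.0)), (np.float64(557.0), np.float64(198.0), np.float64(-1.0))]
230 [(np.float64(578.0), np.float64(80.0), np.float64(67.0)), (np.float64(586.0), np.float64(100.0), np.float64(58.0)), (np.float64(564.0), np.float64(185.0), np.float64(-2.0))]
233 [(np.float64(581.0), np.float64(75.0), np.float64(61.0)), (np.float64(586.0), np.float64(101.0), np.float64(47.0)), (np.float64(571.0), np.float64(171.0), np.float64(-1.0))]
```

```bash
python3 - <<'E'
from h import *
print(env.tcp_to_tips,[a for a in dir(env) if a[0]!='_'])
for k,z in((1,222.7),(2,90.4)):
    W=np.load(f"scene{k}.npy")
    m=(np.hypot(W[...,0]-579.5,W[...,1]-102)<80)&(W[...,2]>z-20)
    if k==2: m&=W[...,2]>103
    p=W[m]; d=p-np.array([579.5,102,0]); a=np.radians(40)
    u=d[:,0]*np.cos(a)+d[:,1]*np.sin(a); v=-d[:,0]*np.sin(a)+d[:,1]*np.cos(a)
    for zz in range(0,100,8):
        q=(p[:,2]-z>=zz-8)&(p[:,2]-z<zz)
        for s in(1,-1):
            w=q&(u*s>0)
            if w.sum(): print(k,"z-tcp",zz-4,s,w.sum(),"u",np.percentile(u[w],[5,95]).round(1),"v",np.percentile(v[w],[5,50,95]).round(1))
E
```

```text
14.0 ['IKError', 'capture', 'get_state', 'job_done', 'recognise', 'silhouettes', 'tcp_to_tips']
1 z-tcp 12 1 3 u [44.1 46.2] v [-11.4 -10.7  -1.2]
1 z-tcp 12 -1 3 u [-53.5 -46.6] v [-11.6 -11.5 -10.4]
1 z-tcp 20 1 24 u [43.3 55.2] v [-15.  -10.7  -2.7]
1 z-tcp 20 -1 16 u [-58.3 -46.5] v [-13.8 -10.9  -7.7]
1 z-tcp 28 1 21 u [43.  57.9] v [-14.7 -11.7   1.8]
1 z-tcp 28 -1 20 u [-59. -47.] v [-13.3 -11.5   4.7]
1 z-tcp 36 1 23 u [43.1 57.1] v [-13.5 -11.7   1.5]
1 z-tcp 36 -1 23 u [-59.8 -47. ] v [-14.1 -10.3   3.5]
1 z-tcp 44 1 28 u [44.6 58.4] v [-15.6 -11.1   3.9]
1 z-tcp 44 -1 17 u [-60.  -47.4] v [-13.6 -11.3  -7.3]
1 z-tcp 52 1 21 u [43.5 58.4] v [-15.1 -11.3  -1.4]
1 z-tcp 52 -1 21 u [-61.4 -45.3] v [-14.4 -11.3  -6.7]
1 z-tcp 60 1 33 u [43.8 58.6] v [-15.2 -10.    3. ]
1 z-tcp 60 -1 26 u [-62.2 -45.4] v [-15.  -10.6   3.9]
1 z-tcp 68 1 18 u [50.7 59.6] v [-15.  -12.4   5.3]
1 z-tcp 68 -1 15 u [-62.6 -52.7] v [-15.3 -12.7  -8.6]
1 z-tcp 76 1 9 u [50.1 57.4] v [-16.5 -14.1  -3.6]
1 z-tcp 84 1 30 u [50.  70.8] v [-38.1 -34.   18.9]
1 z-tcp 84 -1 18 u [-71.1 -53. ] v [-37.8 -35.9 -
[... 529 characters left out ...]
0.8   4.5]
2 z-tcp 44 1 17 u [11.7 25.1] v [-13.9 -11.4  -0.2]
2 z-tcp 44 -1 15 u [-27.8 -14.6] v [-12.4 -10.9   0.3]
2 z-tcp 52 1 20 u [11.2 27.4] v [-15.4 -12.3  -2.8]
2 z-tcp 52 -1 20 u [-28.4 -12.6] v [-14.  -11.2  -1.2]
2 z-tcp 60 1 29 u [10.7 25.7] v [-15.7 -10.    6.6]
2 z-tcp 60 -1 20 u [-28.9 -12.3] v [-16.3 -11.   -1.6]
2 z-tcp 68 1 12 u [18. 25.] v [-14.  -11.8   1. ]
2 z-tcp 68 -1 5 u [-29.1 -21.5] v [-16.  -12.1  -9.8]
2 z-tcp 76 1 3 u [17.2 19.3] v [-16.4 -15.5 -12.2]
2 z-tcp 84 1 27 u [18.  77.2] v [-37.9 -29.5  13.9]
2 z-tcp 84 -1 22 u [-42.5 -21.5] v [-38.4 -34.9   3.2]
2 z-tcp 92 1 90 u [ 4.6 76.6] v [-38.1 -28.5  -6.5]
2 z-tcp 92 -1 79 u [-70.2  -4.8] v [-37.9 -28.4 -11.4]
```

The picture shows the fingertips just above the nut top. Fingertips and body both sit about 27 mm higher than the reported TCP suggests, although x and y agree. I'll open, go 24 mm lower and grip again.

```bash
python3 -m crank '[0,0,0,0,0,0,0.5,0,0,0,0,0,0,0.5,0,0,0,0,0,0,0.5,0,0,0,0,0,0,0.5,0,0,0,0,0,0,0.5,0,0,0,0,0,0,0.5,0,0,0,0,0,0,0.5,0,0,0,0,0,0.006,0.5,0,0,0,0,0,0.006,0.5,0,0,0,0,0,0.004,0.5,0,0,0,0,0,0.004,0.5,0,0,0,0,0,0.004,0.5,0,0,0,0,0,0,0.5]' 8; python3 -m crank '[0,0,0,0,0,0,-0.5,0,0,0,0,0,0,-0.5,0,0,0,0,0,0,-0.5,0,0,0,0,0,0,-0.5,0,0,0,0,0,0,-0.5,0,0,0,0,0,0,-0.5,0,0,0,0,0,0,-0.5,0,0,0,0,0,0,-0.5,0,0,0,0,0,0,-0.5]' 8; python3 -c "
from h import *
to(580,101.5,66)"
```

```text
t: 5.67
ee_pos: [579.1, 102.1, 65.3]
orientation: [0.423, 0.906, -0.0, -0.001]
contact_force: [-0.5, -0.2, 0.0]
opening: 66.1
finger_force: 0.0
t: 6.42
ee_pos: [579.9, 102.3, 66.5]
orientation: [0.423, 0.906, 0.0, 0.0]
contact_force: [2.9, 3.2, -0.4]
opening: 30.7
finger_force: 8.0
tcp [579.9 102.3  66.5] yaw_y 40.0 zaxis [ 0.001  0.    -1.   ] q [-0.03  0.6   1.41  0.    1.13 -0.72] F [ 2.9  3.2 -0.4] T [ 0.39 -0.37  0.  ] op 30.7
tool shift m [-0.0007 -0.0004  0.0005]
```

```bash
python3 -m crank '[0,0,0,0,0.001,0,-0.8,0,0,0,0,0,0,-0.8,0,0,-0.06,0,0,0,-0.8,0,0,-0.12,0,0,0,-0.8,0,0,-0.12,0,0,0,-0.8,0,0,-0.12,0,0,0,-0.8]' 25; python3 -c "
from h import *
to(580,101.5,66)"
```

```text
t: 6.92
ee_pos: [580.1, 102.6, 66.5]
orientation: [0.222, 0.975, -0.0, -0.0]
contact_force: [-0.5, 0.5, 2.8]
opening: 30.2
finger_force: 25.0
tcp [580.1 102.6  66.5] yaw_y 64.4 zaxis [-0. -0. -1.] q [-0.03  0.6   1.41 -0.    1.14 -1.15] F [-0.5  0.5  2.8] T [ 0.04  0.08 -0.08] op 30.2
tool shift m [-0.0004 -0.001   0.0005]
```

Gripped and turning cleanly. Continue to about 1.3 rad total.

```bash
python3 -m crank '[0,0,-0.12,0,0,0,-0.8,0,0,-0.12,0,0,0,-0.8,0,0,-0.12,0,0,0,-0.8,0,0,-0.12,0,0,0,-0.8,0,0,-0.12,0,0,0,-0.8,0,0,-0.12,0,0,0,-0.8,0,0,-0.12,0,0,0,-0.8,0,0,0,0,0,0,-0.8]'; python3 - <<'E'
from h import *
to(580,101.5,66)
for n in("scene",):
    c=env.capture(n); save(c["pixels"],n+"3"); np.save(n+"3.npy",cloud(c))
a=cv2.imread('pics/scene3.png')
cv2.imwrite('pics/E.png',cv2.resize(a[170:290,290:410],(500,500),interpolation=cv2.INTER_CUBIC))
E
```

```text
t: 7.58
ee_pos: [580.1, 103.1, 66.5]
orientation: [-0.194, 0.981, 0.0, 0.0]
contact_force: [-0.3, 4.0, 1.9]
opening: 30.1
finger_force: 25.0
tcp [580.1 103.1  66.5] yaw_y 112.4 zaxis [-0.     0.001 -1.   ] q [-0.03  0.6   1.41  0.    1.14 -1.99] F [-0.3  4.   1.9] T [0.58 0.12 0.1 ] op 30.1
tool shift m [ 0.0007 -0.0015  0.0005]
```

View pics/E.png

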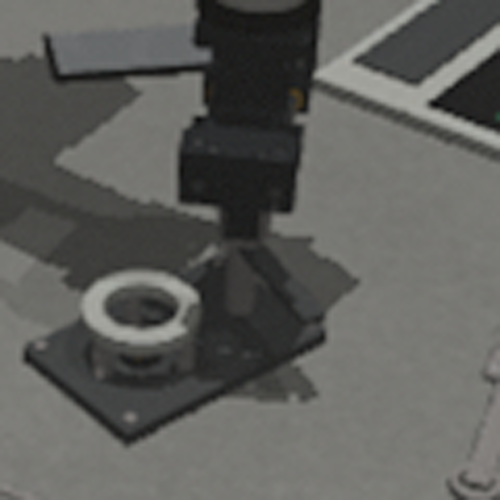

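The keeper arm is now at (290,290) and clear of the ring at (142,310). Release, rise, and turn the tool back.

```bash
python3 -m crank '[0,0,0,0,0,0,0.4,0,0,0,0,0,0,0.4,0,0,0,0,0,0,0.4,0,0,0,0,0,0,0.4,0,0,0,0,0,0,0.4,0,0,0,0,0,-0.01,0.4,0,0,0,0,0,-0.02,0.4,0,0,0,0,0,-0.03,0.4,0,0,0,0,0,-0.03,0.4,0,0,0,0,0,-0.03,0.4,0,0,0.12,0,0,0,0.4,0,0,0.12,0,0,0,0.4,0,0,0.12,0,0,0,0.4,0,0,0.12,0,0,0,0.4,0,0,0.12,0,0,0,0.4,0,0,0.12,0,0,0,0.4,0,0,0.12,0,0,0,0.4,0,0,0,0,0,0,0.4]'; python3 -c "
from h import *
to(423.5,-276.4,180)"
```

```text
t: 9.13
ee_pos: [580.3, 102.7, 187.1]
orientation: [0.227, 0.974, 0.0, 0.0]
contact_force: [0.0, -0.7, -0.5]
opening: 61.9
finger_force: 0.0
tcp [580.3 102.7 187.1] yaw_y 63.8 zaxis [ 0.001 -0.    -1.   ] q [-0.03  0.48  1.25 -0.    1.42 -1.14] F [ 0.  -0.7 -0.5] T [-0.04  0.01 -0.01] op 61.9
tool shift m [-0.0268 -0.4094  0.007 ]
```

```bash
python3 -m crank '[0,0,0,-0.0024,-0.0372,0,0.4,0,0,0,-0.0024,-0.0372,0,0.4,0,0,0,-0.0024,-0.0372,0,0.4,0,0,0,-0.0024,-0.0372,0,0.4,0,0,0,-0.0024,-0.0372,0,0.4,0,0,0,-0.0024,-0.0372,0,0.4,0,0,0,-0.0024,-0.0372,0,0.4,0,0,0,-0.0024,-0.0372,0,0.4,0,0,0,-0.0024,-0.0372,0,0.4,0,0,0,-0.0024,-0.0372,0,0.4,0,0,0,-0.0028,-0.0374,0,0.4,0,0,0,0,0,0,0.4,0,0,0,0,0,0,0.4]'; cat >> h.py <<'E'
def fing(W,tcp,yaw):
    d=W-tcp; a=np.radians(yaw)
    u=d[...,0]*np.cos(a)+d[...,1]*np.sin(a); v=-d[...,0]*np.sin(a)+d[...,1]*np.cos(a)
    m=(d[...,2]>14)&(d[...,2]<66)&(abs(u)<65)&(abs(v)<25)
    for s in(1,-1):
        w=m&(u*s>0); print("finger",s,w.sum(),"u",np.percentile(u[w],[5,95]).round(1),"v",np.percentile(v[w],[5,50,95]).round(1))
    w=m; print("zmin",np.sort((d[...,2])[(abs(u)<65)&(abs(v)<25)&(abs(u)>20)&(d[...,2]>-20)])[:6].round(1))
E
python3 - <<'E'
from h import *
to(423.5,-276.4,56)
c=env.capture("scene"); W=cloud(c); save(c["pixels"],"scene4")
s=env.get_state()["ee_pos"]; fing(W,s,63.8)
print("stem",fit(W,(423.5,-280),40,96,112)[:3])
c=env.capture("top"); W=cloud(c)
f=fit(W,(551,23),45,47,59); print("ring top",f[:3])
E
```

```text
t: 10.22
ee_pos: [424.6, -278.5, 186.6]
orientation: [0.225, 0.974, -0.0, 0.0]
contact_force: [0.2, 0.3, 0.4]
opening: 61.6
finger_force: 0.0
tcp [ 424.6 -278.5  186.6] yaw_y 64.0 zaxis [ 0. -0. -1.] q [-0.81  0.34  1.48  0.    1.33 -1.93] F [0.2 0.3 0.4] T [-0.03  0.03 -0.04] op 61.6
tool shift m [0.0019 0.0014 0.1306]
finger 1 209 u [28.3 43. ] v [-13.4 -10.6   5.1]
finger -1 178 u [-49.9 -34.4] v [-14.1 -11.1  -0.6]
zmin [13.1 13.6 13.6 13.7 13.7 14.7]
stem (89, array([ 424.5, -281.6,   14.1]), array([ 425.8, -282.4,  101.1]))
ring top (331, array([551.1,  24.4,  37.8]), array([550.8,  24.5,  52.1]))
```

```bash
python3 -m crank '[0,0,0,0.0008,0.001,0.03,0.4,0,0,0,0,0,0.03,0.4,0,0,0,0,0,0.025,0.4,0,0,0,0,0,0.02,0.4,0,0,0,0,0,0.015,0.4,0,0,0,0,0,0.01,0.4,0,0,0,0,0,0,0.4,0,0,0,0,0,0,-0.3,0,0,0,0,0,0,-0.6,0,0,0,0,0,0,-0.6,0,0,0,0,0,0,-0.6,0,0,0,0,0,0,-0.6,0,0,0,0,0,0,-0.6,0,0,0,0,0,0,-0.6,0,0,0,0,0,0,-0.6,0,0,0,0,0,0,-0.6]' 5; python3 -c "
from h import *
to(423.5,-276.4,56)"
```

```text
t: 11.65
ee_pos: [425.1, -276.3, 56.7]
orientation: [0.225, 0.974, -0.0, 0.0]
contact_force: [-1.8, -1.6, 4.2]
opening: 25.9
finger_force: 5.0
tcp [ 425.1 -276.3   56.7] yaw_y 64.1 zaxis [ 0.001 -0.001 -1.   ] q [-0.81  0.5   1.66 -0.    0.99 -1.93] F [-1.8 -1.6  4.2] T [-0.32  0.14  0.03] op 25.9
tool shift m [ 0.0014 -0.0008  0.0007]
```

```bash
python3 -m crank '[0,0,0,0,0,0,-0.8,0,0,0,0,0,0,-0.8,0,0,0,0,0,-0.005,-0.8,0,0,0,0,0,-0.015,-0.8,0,0,0,0,0,-0.025,-0.8,0,0,0,0,0,-0.03,-0.8,0,0,0,0,0,-0.025,-0.8,0,0,0,0,0,-0.02,-0.8,0,0,0,0,0,0,-0.8,0,0,0,0,0,0,-0.8]' 35; python3 - <<'E'
from h import *
to(551.4,24.2,176)
c=env.capture("scene"); W=cloud(c); save(c["pixels"],"scene5")
s=env.get_state()["ee_pos"]; 
m=(np.hypot(W[...,0]-s[0],W[...,1]-s[1]+3)<45)&(W[...,2]>60)&(W[...,2]<250)
p=W[m]; 
for r in env.silhouettes("camera","scene"): 
    q=W[r["region"]];q=q[~np.isnan(q[:,0])]; print(r["conf"],r["extent"],np.median(q,0).round(),np.percentile(q[:,2],[3,97]).round())
a=cv2.imread('pics/scene5.png'); cv2.imwrite('pics/F.png',cv2.resize(a[200:340,150:290],(500,500),interpolation=cv2.INTER_CUBIC))
E
```

```text
t: 12.48
ee_pos: [424.8, -275.4, 176.0]
orientation: [0.224, 0.975, 0.0, 0.0]
contact_force: [-0.0, -0.9, -2.7]
opening: 25.1
finger_force: 34.7
tcp [ 424.8 -275.4  176. ] yaw_y 64.1 zaxis [ 0.  0. -1.] q [-0.81  0.35  1.5   0.    1.3  -1.93] F [-0.  -0.9 -2.7] T [ 0.03  0.04 -0.05] op 25.1
tool shift m [1.720e-02 3.248e-01 1.000e-04]
0.8 [204.9, 253.1, 27.2, 45.4] [ 436. -288.  167.] [122. 222.]
0.66 [175.7, 326.8, 31.4, 46.8] [ 443. -403.   51.] [ -0. 102.]
0.66 [159.4, 294.7, 28.9, 42.2] [ 340. -353.   51.] [ -0. 102.]
0.49 [193.6, 264.6, 21.8, 36.5] [ 336. -239.   30.] [-1. 53.]
```

View pics/F.png

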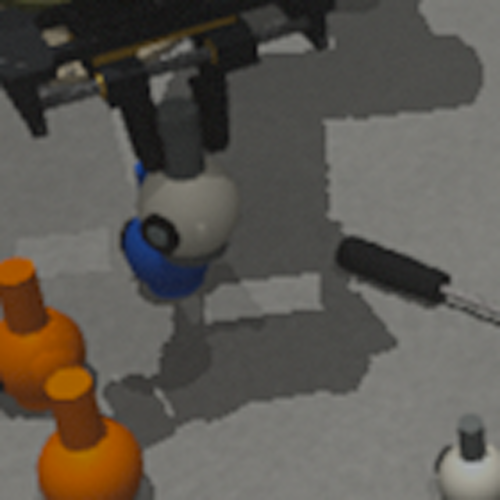

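The camera hangs upright in the grip at (185,205), and the neighbours are undisturbed. Carry it over the ring.

```bash
python3 -m crank '[0,0,0,0.0007,0.0135,0,-0.8,0,0,0,0.0014,0.0271,0,-0.8,0,0,0,0.0014,0.0271,0,-0.8,0,0,0,0.0014,0.0271,0,-0.8,0,0,0,0.0014,0.0271,0,-0.8,0,0,0,0.0014,0.0271,0,-0.8,0,0,0,0.0014,0.0271,0,-0.8,0,0,0,0.0014,0.0271,0,-0.8,0,0,0,0.0014,0.0271,0,-0.8,0,0,0,0.0014,0.0271,0,-0.8,0,0,0,0.0014,0.0271,0,-0.8,0,0,0,0.0014,0.0271,0,-0.8,0,0,0,0.0007,0.0135,0,-0.8,0,0,0,0,0,0,-0.8,0,0,0,0,0,0,-0.8]' 38; python3 - <<'E'
from h import *
to(551.4,24.2,176)
c=env.capture("scene"); W=cloud(c); save(c["pixels"],"scene6")
s=env.get_state()["ee_pos"]; 
r=[r for r in env.silhouettes("camera","scene") if abs(r["extent"][0]-322)<40]
from scipy.optimize import least_squares
for q in r: 
    w=W[q["region"]];w=w[~np.isnan(w[:,0])]; print(q["conf"],q["extent"],np.median(w,0).round())
# ball fit
m=(np.hypot(W[...,0]-s[0],W[...,1]-s[1])<45)&(W[...,2]>s[2]-176+125)&(W[...,2]<s[2]-176+176)
p=W[m]
L=least_squares(lambda x:np.linalg.norm(p-x,axis=1)-31,[s[0],s[1],150],loss='soft_l1'); print("ball",L.x.round(1),len(p),np.abs(L.fun).mean())
f=fit(W,(551.5,19.6),45,45,55); print("ring",f[:3])
a=cv2.imread('pics/scene6.png'); cv2.imwrite('pics/G.png',cv2.resize(a[150:290,260:400],(500,500),interpolation=cv2.INTER_CUBIC))
E
```

```text
t: 13.83
ee_pos: [551.6, 23.9, 175.0]
orientation: [0.224, 0.975, -0.0, -0.001]
contact_force: [0.1, -0.7, -2.0]
opening: 24.8
finger_force: 37.7
tcp [551.6  23.9 175. ] yaw_y 64.1 zaxis [-0.003  0.    -1.   ] q [-0.17  0.42  1.37 -0.    1.35 -1.29] F [ 0.1 -0.7 -2. ] T [-0.03 -0.01  0.01] op 24.8
tool shift m [ 0.0003  0.0002 -0.001 ]
0.89 [325.2, 207.8, 18.2, 42.8] [561.   7. 166.]
ball [550.8  20.1 148.2] 414 1.486238855631447
ring (295, array([553.2,  20.8,  40.7]), array([554.2,  17.1,  49.4]))
```

View pics/G.png

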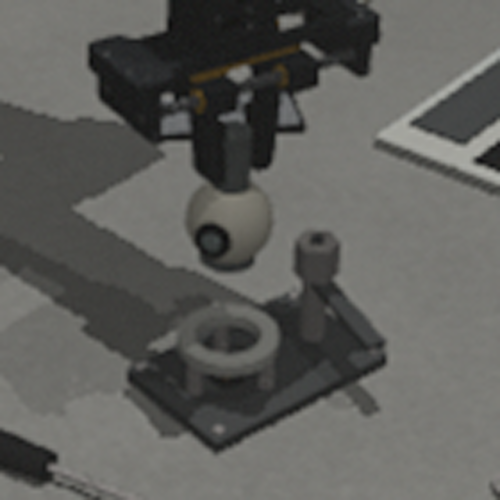

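The camera hangs over the free ring, foot centred above it (ring about (228,340), foot (230,262)). Descend to just above contact.

```bash
python3 -m crank '[0,0,0,0,0,0.015,-0.8,0,0,0,0,0,0.015,-0.8,0,0,0,0,0,0.015,-0.8,0,0,0,0,0,0.01,-0.8,0,0,0,0,0,0.008,-0.8,0,0,0,0,0,0.007,-0.8,0,0,0,0,0,0,-0.8]'; python3 -m crank '[0,0,0,0,0,0.004,-0.8,0,0,0,0,0,0.003,-0.8,0,0,0,0,0,0,-0.8]';python3 -m crank '[0,0,0,0,0,0.003,-0.8,0,0,0,0,0,0.003,-0.8,0,0,0,0,0,0,-0.8]'
```

```text
t: 14.52
ee_pos: [551.6, 23.5, 105.3]
orientation: [0.225, 0.974, -0.0, -0.001]
contact_force: [0.3, -0.4, -2.9]
opening: 25.4
finger_force: 37.7
t: 14.77
ee_pos: [552.0, 23.8, 99.1]
orientation: [0.224, 0.974, -0.0, -0.0]
contact_force: [0.4, 0.7, -2.9]
opening: 25.2
finger_force: 37.7
t: 15.02
ee_pos: [552.6, 23.7, 93.5]
orientation: [0.224, 0.974, 0.0, 0.001]
contact_force: [1.4, 0.1, 2.2]
opening: 25.1
finger_force: 37.7
```

```bash
python3 -m crank '[0,0,0,0,0,0.003,-0.8,0,0,0,0,0,0.003,-0.8,0,0,0,0,0,0,-0.8]';python3 -m crank '[0,0,0,0,0,0.002,-0.8,0,0,0,0,0,0.002,-0.8,0,0,0,0,0,0,-0.8,0,0,0,0,0,0,-0.8]'; python3 - <<'E'
from h import *
to(551.4,24.2,83)
c=env.capture("scene"); W=cloud(c); save(c["pixels"],"scene7")
from scipy.optimize import least_squares
m=(np.hypot(W[...,0]-552,W[...,1]-20)<34)&(W[...,2]>46)&(W[...,2]<80); p=W[m]
L=least_squares(lambda x:np.linalg.norm(p-x,axis=1)-31,[552,20,60],loss='soft_l1'); print("ball",L.x.round(1),len(p))
a=np.hypot(W[...,0]-552,W[...,1]-20); q=W[(a>32)&(a<38)&(W[...,2]>25)&(W[...,2]<60)]; print("ring z",np.percentile(q[:,2],[50,75,90,97]))
W=np.load("scene3.npy"); a=np.hypot(W[...,0]-552,W[...,1]-20); q=W[(a>32)&(a<38)&(W[...,2]>25)&(W[...,2]<60)]; print("ring z free",np.percentile(q[:,2],[50,75,90,97]))
a=cv2.imread('pics/scene7.png'); cv2.imwrite('pics/H.png',cv2.resize(a[170:290,270:390],(500,500),interpolation=cv2.INTER_CUBIC))
E
```

```text
t: 15.27
ee_pos: [552.6, 23.7, 87.6]
orientation: [0.225, 0.974, 0.0, 0.001]
contact_force: [1.0, -0.6, 6.6]
opening: 25.0
finger_force: 37.7
t: 15.6
ee_pos: [552.9, 23.6, 84.3]
orientation: [0.224, 0.974, -0.0, 0.001]
contact_force: [0.2, -1.0, 9.5]
opening: 25.2
finger_force: 37.7
tcp [552.9  23.6  84.3] yaw_y 64.1 zaxis [ 0.003 -0.001 -1.   ] q [-0.17  0.52  1.5  -0.    1.12 -1.29] F [ 0.2 -1.   9.5] T [-0.11  0.06 -0.02] op 25.2
tool shift m [ 0.0016 -0.0001  0.0013]
ball [552.1  19.7  56.4] 271
ring z [38.17456001 40.37061753 53.58514268 58.34824405]
ring z free [48.31954496 50.02138914 51.02195211 51.98134926]
```

View pics/H.png

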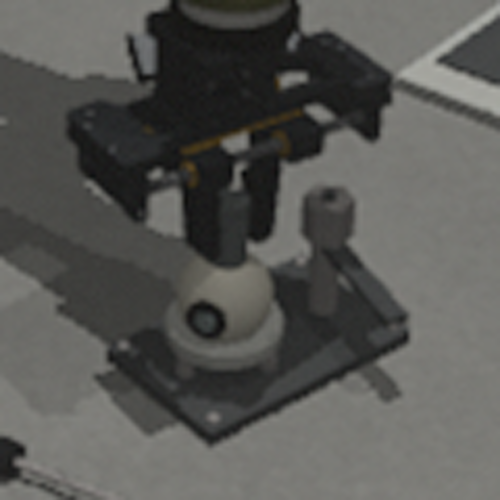

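The camera sits upright in the ring at (222,320), with the ring about 11 mm down. A little more.

```bash
python3 -m crank '[0,0,0,0,0,0.001,-0.8,0,0,0,0,0,0.0008,-0.8,0,0,0,0,0,0,-0.8,0,0,0,0,0,0,-0.8,0,0,0,0,0,0,-0.8,0,0,0,0,0,0,-0.8]'; python3 - <<'E'
from h import *
to(551.4,24.2,83)
c=env.capture("scene"); W=cloud(c); save(c["pixels"],"scene8")
from scipy.optimize import least_squares
m=(np.hypot(W[...,0]-552,W[...,1]-20)<34)&(W[...,2]>43)&(W[...,2]<80); p=W[m]
L=least_squares(lambda x:np.linalg.norm(p-x,axis=1)-31,[552,20,60],loss='soft_l1'); print("ball",L.x.round(1))
a=np.hypot(W[...,0]-552,W[...,1]-20); q=W[(a>32)&(a<38)&(W[...,2]>25)&(W[...,2]<45)]; print("ring z",np.percentile(q[:,2],[50,75,90,97]))
E
```

```text
t: 16.15
ee_pos: [553.0, 23.6, 82.7]
orientation: [0.224, 0.974, 0.0, 0.002]
contact_force: [-0.6, -0.5, 10.0]
opening: 25.0
finger_force: 37.7
tcp [553.   23.6  82.7] yaw_y 64.1 zaxis [ 0.003 -0.001 -1.   ] q [-0.17  0.53  1.5  -0.    1.12 -1.29] F [-0.6 -0.5 10. ] T [-0.09  0.08  0.  ] op 25.0
tool shift m [ 0.0017 -0.0001 -0.0003]
ball [551.9  20.1  55.5]
ring z [35.99397286 37.77176018 39.30386747 39.94486888]
```

```bash
python3 -m crank '[0,0,0,0,0,0.0008,-0.8,0,0,0,0,0,0,-0.8,0,0,0,0,0,0,-0.8,0,0,0,0,0,0,-0.8]'; python3 -c "
from workcell import env
print(env.job_done())"
```

```text
t: 16.53
ee_pos: [553.0, 23.6, 82.0]
orientation: [0.224, 0.974, 0.0, 0.002]
contact_force: [0.5, -0.1, 10.0]
opening: 24.7
finger_force: 37.8
the job is handed in; nothing more can be done
None
```

I turned the keeper about 1.26 rad clear of the ring and handed the job in at 16.5 s, still holding the larger white camera upright in the ring and pressed down an estimated 12–14 mm; no verdict came back.

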